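# Caliper check of a pair of ornament cases

### The job

Set the red ornament case squarely on top of the blue case that stands in the packing gauge, the same way round, lowering it on rather than dropping it. Then push the gauge's sliding jaw shut on the pair until the brass spring plate gives and its black pointer stands inside the green zone, never forcing it well past the green into the red, and leave the jaw closed there, the pair nipped with the ends of the cases flush. Leave the jar, the tumbler and the brush alone.

Things in the scene. Friction and masses are not known exactly. Their poses are not given: they have to be found in the camera images.
- upper_center (a point): Centre of the red case: a loose closed box, red with brass bands, 60 mm (own x) by 100 mm (own y) by 45 mm high, about 0.12 kg, standing flat on the bench. The point is the centre of the box, 22.5 mm above its underside. To be picked up across its 60 mm width.
- lower_center (a point): Centre of the blue case: same size and shape as the red one, standing loose on the gauge's bed between the jaws, slightly off and skew (its long own y roughly along the gauge's y). The point is the centre of the box, 22.5 mm above its underside and 22.5 mm below its top.
- gauge: The packing gauge, a bench caliper fixed to the bench. Its own y axis is the measuring direction, from the sliding jaw to the spring plate; own x is across. The origin lies on the bench under the middle of the bed's width. The aluminium bed is 80 mm wide and 12 mm thick, from y = -205 to +130 mm. The grey housing of the spring plate (70 mm wide, 88 mm high) spans y = 94 to 128 mm. On its top are a green and then a red zone for the pointer.
- jaw (a joint): Position of the sliding steel jaw (m): 0 fully open, 0.13 fully closed; grows as the jaw moves along the gauge's +y. Its face lies at gauge y = -145 mm + value, so an empty gap of 205 mm - value to the spring plate at rest; both faces are 64 mm wide and reach from 13 to 93 mm above the bench. At about 0.105 it has closed on the 100 mm cases with the spring plate just touched. It slides against about 11 N of friction and stays where it is left.
- jaw_back (a point): Middle of the blue thumb pad on the back of the sliding jaw's upright plate (12 mm thick, 64 mm wide, top 93 mm above the bench): the place to push, along the gauge's +y. The point lies on the back surface, 68 mm above the bench. Below it the carriage foot, up to 27 mm above the bench, juts 22 mm out behind the plate.
- anvil (a joint): How far the brass spring plate is pushed in (m): 0 at rest, 0.016 at its stop; grows along the gauge's +y. Its spring starts to give at about 2 N and adds 0.7 N per mm. The black pointer on its top moves with it: its tip is in the green zone from 0.0025 to 0.0095, in the middle at 0.006, in the red zone beyond.
- anvil_face (a point): Middle of the brass spring plate's face, which looks along the gauge's -y at the cases; 53 mm above the bench; at gauge y = 60 mm + the spring plate's value. The plate is 64 mm wide and 10 mm thick.
- paint_jar_mid (a point): Middle of a small paint jar with a yellow lid, 56 mm across, 65 mm high, loose: leave it alone. The point is half-way up.
- tumbler_mid (a point): Middle of an amber glass tumbler, 68 mm across, 85 mm high, loose: leave it alone. The point is half-way up.
- brush_grip (a point): A loose paint brush lying on the bench, about 0.2 m long; the point is on its handle. Leave it alone.

How it is judged:
By the outcome, as a careful person would: the job done as asked, in the order asked, and still so for the second after the job is handed in, with the robot touching nothing.
It also fails if it takes over 64 s, if anything falls off the work surface, if the arm or the gripper's body presses on something with over 40 N, if the wrist force passes 120 N, or if a joint passes its speed limit or range.

### The arm

A 6-joint arm with a two-finger parallel gripper is mounted at the origin on the work surface. World frame = base frame: x ahead of the robot, y to its left, z up, the work surface at z = 0. Lengths are in mm, angles in rad, forces in N, time in s.
With the tool pointing down it reaches from about 375 to 900 mm from the base axis. Payload 3.1 kg.
Tool frame: the origin (TCP) lies on the mounting face of the last link; the fingertips stand 182 mm ahead of it and the grasp point (between the pads) lies 164 mm ahead of it; z points along the fingers, y is the line along which they close (so a half turn about z gives the same grasp; the last joint's range is limited). The gripper opens to 87 mm and grips with 3 to 60 N. Pads are 19 mm wide; open, the fingers measure 117 mm over their backs; the gripper's body (75 mm by 190 mm) begins 51 mm behind the grasp point.
Start: joints at [1.085, 0.527, 1.433, -0, 1.181, -0.178], TCP at [188.716, 595.806, 404.748] pointing down, gripper open.
Joint ranges: [-3.08, 3.08], [-0.75, 2.2], [0.22, 2.44], [-1.43, 4.57], [0, 2.65], [-2.85, 2.85]. Speed limits (rad/s): [2.79, 2.79, 3.14, 3.14, 3.14, 3.14].

### API

Orientations are given as a rotation vector (axis times angle).
In Python, from plant import robot, eyes, job gives the robot as it stands.
- The arm moves only by the tool jog_arm, never from a script. Its argument "plan" is a list of rows, each a list of 5 numbers: the shift along the world's x, y, z in units of 60 mm (1.0 is 60 mm), then the turn about the world's z in units of 8 degrees (1.0 is 8 degrees), then the gripper's target within -1 to 1 (fully open at 1, half-way at 0, shut at -1). A call has exactly 5 rows; each row is the pose to reach, as a shift and turn from the pose commanded when the call began; what a row does not reach only later rows make up. A row lasts 1/8 s, in which the tool goes at most 62.5 mm and 10.7 degrees, less where a joint would pass 70% of its speed; a pose out of reach is approached as far as the arm can. A call with a gripper value outside its range is refused whole. The fingers move at their own pace and stop on an object; "squeeze" is the grip in N (left out, the last holds). Time passes only in rows, so rows that repeat a pose let the fingers close, or fill a call up. It gives the time, the measured TCP pose, the force, the opening and the grip force at its end, in the units of the state.
- robot.get_obs(): the state, without advancing time (a new reading comes with each control period).
- eyes.snapshot(name): name is "scene" or "top"; returns a dict with "color" (384x512x3 uint8, red, green, blue), "fx", "fy", "cx", "cy" (pixels), "k1" (the pictures are not rectified: a ray, as slopes to the right and down, at radius r is drawn at 1 + k1 r^2 times it, then the intrinsics apply), "extrinsics" (4x4, takes a point from world to camera coordinates). Camera axes: x right, y up, looking along -z (the intrinsics and any distortion apply to the point x, -y, -z); pixel columns grow to the right and rows downward; lengths in mm; the calibration is good to about 2 mm. A picture is of the moment at which its call begins. There is no depth.
- job.job_done(): hands the job in; it is judged then, once.
The state is a dict: "t": time; "joint_pos": joint angles; "joint_vel": joint speeds; "effort": joint torques, N m; "ee_pos": TCP position; "tcp_rot": TCP orientation; "wrist_force": force on the tool from outside, world axes, zero at the start; "wrist_torque": the same for the moment, N m; "opening": finger opening in mm; "finger_force": force on a finger pad.
Only numpy, scipy, OpenCV 4.12 (cv2) and the standard library are available. Lean on these libraries where they do the work, as an engineer would, in place of code of your own. Each camera call takes 0.05 s, during which the arm holds its last target. There are 200 camera calls.

## Working session

There is one attempt and no reset: what is moved stays moved. The work goes in short steps, Python scripts to look and compute and a tool call to move; the robot and the scene stay as the last step left them, time stands still between calls to the robot, and variables do not carry over. Pictures are saved under pics/ and viewed, at most 10 in all, crops included, and the job is handed in when it is done.

Besides the shell and the picture viewer there is one more tool, called after ">>>" in YAML: its name, and indented under it one key for each argument. jog_arm: Moves the arm, as the interface text tells. Its arguments: {"type":"object","properties":{"plan":{"type":"array","items":{"type":"array","items":{"type":"number"}}},"squeeze":{"type":"number"}},"required":["plan"]}

```bash
ls; mkdir -p pics
cat > h.py <<'E'
import numpy as np, cv2
from plant import robot, eyes, job
def snap(n,f):
    s=eyes.snapshot(n); cv2.imwrite('pics/'+f,s['color'][:,:,::-1]); np.save('pics/'+n+'.npy',s,allow_pickle=True); return s
def load(n): return np.load('pics/'+n+'.npy',allow_pickle=True).item()
def ray(s,u,v):
    K=np.array([[s['fx'],0,s['cx']],[0,s['fy'],s['cy']],[0,0,1]])
    d=np.array([(u-s['cx'])/s['fx'],(v-s['cy'])/s['fy']]); p=d.copy()
    for _ in range(30): p=d/(1+s['k1']*(p@p))
    E=np.array(s['extrinsics']); R=E[:3,:3]; return -R.T@E[:3,3], R.T@np.array([p[0],-p[1],-1])
def onz(s,u,v,z):
    c,d=ray(s,u,v); return c+d*(z-c[2])/d[2]
def proj(s,P):
    q=np.array(s['extrinsics'])@np.append(P,1); p=np.array([q[0],-q[1]])/-q[2]; p*=1+s['k1']*(p@p)
    return p*[s['fx'],s['fy']]+[s['cx'],s['cy']]
E
python3 - <<'E'
from h import *
a=snap('top','top0.png'); b=snap('scene','scene0.png')
for s in(a,b): print({k:(np.round(v,2).tolist()) for k,v in s.items() if k!='color'})
for n,s in(('t',a),('s',b)): cv2.imwrite(f'pics/{n}big.png',cv2.resize(s['color'][:,:,::-1],(800,600),interpolation=cv2.INTER_CUBIC))
print(robot.get_obs())
E
```

```text
pics
{'fx': 374.68, 'fy': 374.68, 'cx': 257.15, 'cy': 190.69, 'k1': 0.0, 'extrinsics': [[0.03, -1.0, -0.0, 9.14], [0.98, 0.03, 0.22, -634.72], [-0.22, -0.01, 0.98, -711.08], [0.0, 0.0, 0.0, 1.0]]}
{'fx': 416.81, 'fy': 416.81, 'cx': 261.22, 'cy': 185.6, 'k1': 0.05, 'extrinsics': [[-0.83, 0.56, -0.0, 507.73], [-0.35, -0.52, 0.78, 173.8], [0.43, 0.65, 0.62, -1480.84], [0.0, 0.0, 0.0, 1.0]]}
{'t': 0.1, 'joint_pos': array([ 1.08548809e+00,  5.28345863e-01,  1.43377864e+00,  2.62836756e-05,
        1.18141216e+00, -1.78500344e-01]), 'joint_vel': array([ 1.17059508e-03, -2.19834176e-03, -2.99845095e-03,  2.51161838e-04,
       -1.77793146e-05, -2.53042979e-04]), 'effort': array([ 2.02911592e-04, -4.40987778e+01, -1.77151966e+01,  6.35267026e-02,
        5.33903867e-02, -3.30845376e-05]), 'ee_pos': array([188.58057402, 595.54062169, 403.88452703]), 'tcp_rot': array([-4.79959747e-01, -3.10404748e+00,  2.87394789e-03]), 'wrist_force': array([-0.9553243 , -0.14935611, -0.18052171]), 'wrist_torque': array([-0.00118859,  0.03953908, -0.01258209]), 'finger_force': 0.0, 'opening': 86.96487647910912}
```

View pics/tbig.png

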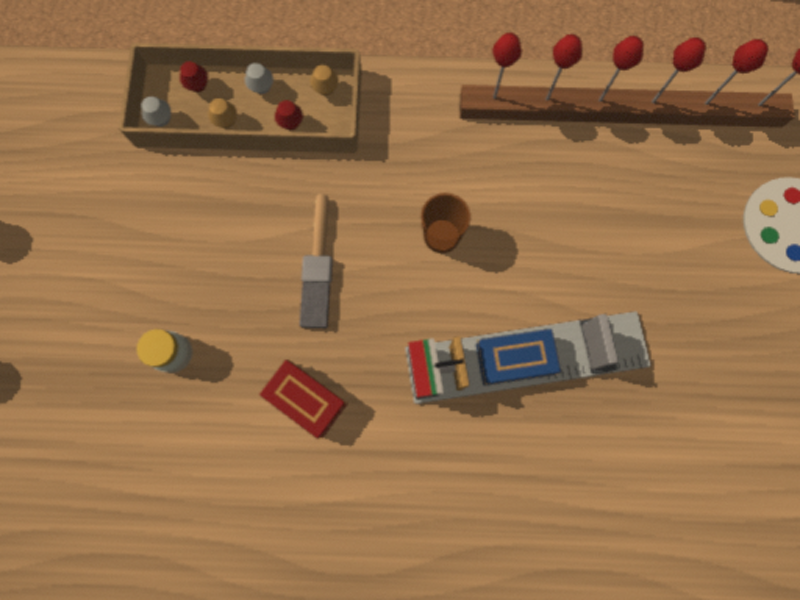

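View pics/sbig.png

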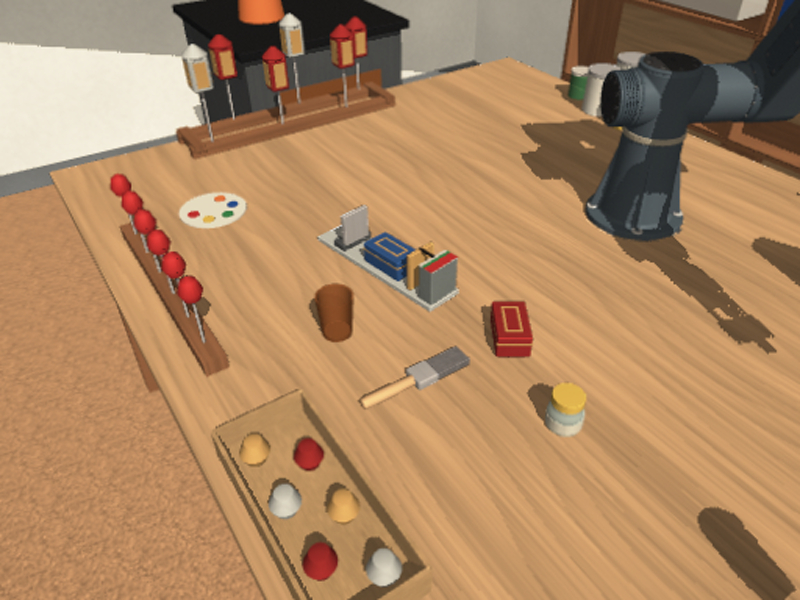

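Top picture: red case near (303,399), gauge from (410,370) to (648,335) with the jaw at (600,345), blue case at (519,356), jar at (165,350), tumbler at (445,222), brush at (316,260) (800x600 pixels). Next I'll take a closer crop.

Run:
```python
from h import *
c=load('top')['color'][:,:,::-1]
g=cv2.resize(c[195:265,258:418],None,fx=5,fy=5,interpolation=cv2.INTER_CUBIC)
r=cv2.resize(c[225:285,160:225],None,fx=4,fy=4,interpolation=cv2.INTER_CUBIC)
o=np.zeros((590,800,3),np.uint8); o[:350]=g; o[350:590,:260]=r
cv2.imwrite('pics/crop1.png',o)
```

```text
(no output)
```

View pics/crop1.png

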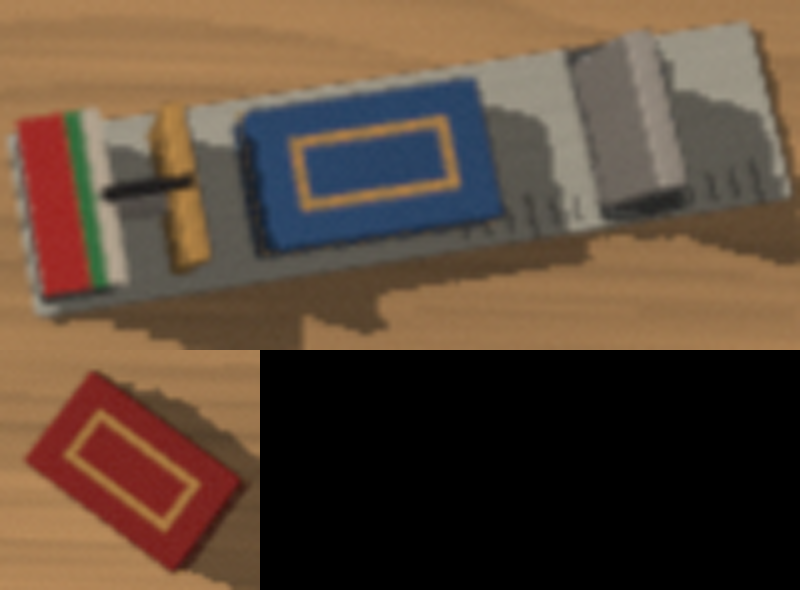

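Crop: blue top corners (247,113),(473,80),(502,215),(275,250); red top corners (95,372),(245,485),(175,572),(25,458); bed corners (748,24),(790,195),(40,315); jaw top back edge (655,33)-(685,185); spring plate face side near (190,105)-(210,265). I turn these into positions, and look closer at the cases in the scene view for any clasp.

Run:
```python
from h import *
s=load('top')
G=lambda p,z:onz(s,(p[0]+.5)/5-.5+258,(p[1]+.5)/5-.5+195,z)[:2]
R=lambda p,z:onz(s,(p[0]+.5)/4-.5+160,(p[1]-350+.5)/4-.5+225,z)[:2]
print('cam',ray(s,0,0)[0])
def box(n,P):
    P=np.array(P); (c,wh,a)=cv2.minAreaRect(P.astype(np.float32)); print(n,P.round(1).tolist(),P.mean(0),c,wh,a)
    for i in range(4): d=P[(i+1)%4]-P[i]; print('  edge',np.linalg.norm(d).round(1),np.degrees(np.arctan2(d[1],d[0])).round(1))
box('blue',[G(p,57) for p in[(247,113),(473,80),(502,215),(275,250)]])
box('bluegold',[G(p,57) for p in[(290,138),(446,115),(460,188),(305,212)]])
box('red',[R(p,45) for p in[(95,372),(245,485),(175,572),(25,458)]])
box('redgold',[R(p,45) for p in[(103,410),(200,485),(165,530),(66,457)]])
b=[G(p,12) for p in[(8,135),(748,24),(790,195),(40,315)]]; box('bed',b)
box('jawtop',[G(p,93) for p in[(630,38),(655,33),(685,185),(662,200)]])
print('anviltop',G((190,105),93),G((210,265),93))
for n,u,v,z in(('jar',157,348,65),('tumbler',445,215,85)): print(n,onz(s,u*.64,v*.64,z))
c=load('scene')['color'][:,:,::-1]
a=cv2.resize(c[125:205,200:300],None,fx=5,fy=5,interpolation=cv2.INTER_CUBIC)
r=cv2.resize(c[180:240,300:360],None,fx=5,fy=5,interpolation=cv2.INTER_CUBIC)
o=np.zeros((400,800,3),np.uint8);o[:,:500]=a;o[:300,500:]=r
cv2.imwrite('pics/crop2.png',o)
```

```text
cam [465.22697407  20.83244041 831.69643179]
blue [[583.6, -76.4], [600.5, -170.7], [544.5, -181.3], [527.2, -88.0]] [ 563.93757725 -129.12236941] (564.0339965820312, -128.86521911621094) (57.511512756347656, 96.1047134399414) 10.48653793334961
  edge 95.9 -79.9
  edge 56.9 -169.3
  edge 94.9 100.5
  edge 57.5 11.7
bluegold [[573.6, -94.3], [585.3, -159.2], [555.1, -164.3], [543.2, -100.4]] [ 564.30441782 -129.53431204] (564.19189453125, -129.4673614501953) (31.076650619506836, 65.94932556152344) 10.20207405090332
  edge 65.9 -79.8
  edge 30.7 -170.3
  edge 65.1 100.6
  edge 31.1 11.3
red [[549.8, 181.7], [493.9, 99.8], [449.1, 133.2], [504.1, 214.8]] [499.22326832 157.38874252] (498.99346923828125, 157.2842254638672) (100.67919158935547, 56.400882720947266) 55.679969787597656
  edge 99.2 -124.3
  edge 55.9 143.3
  edge 98.3 56.0
  edge 56.4 -35.8
redgold [[530.1, 176.1], [493.2, 123.1], [469.9, 139.7], [505.3, 193.5]] [499.60399474 158.09150937] (499.21661376953125, 158.2917022705078) (64.6973648071289, 30.35636329650879) 55.11469268798828
  edge 64.6 -124.9
  edge 28.6 144.5
  edge 64.4 56.7
  edge 30.4 -35.0
bed [[577.4, 23.0], [637.4, -304.6], [561.8, -318.7], [499.8, 6.8]] [ 569.09387628 -148.34718363] (568.9649658203125, -147.9424591064453) (79.22000122070312, 333.040771484375) 10.564748764038086
  edge 333.0 -79.6
  edge 76.9 -169.4
  edge 331.4 100.8
  edge 79.2 11.8
jawtop [[613.2, -225.0], [615.5, -235.1], [554.9, -244.2], [548.7, -234.9]] [ 583.07843159 -234.76281   ] (582.118896484375, -234.95823669433594) (66.04290771484375, 10.31684684753418) 8.707088470458984
  edge 10.3 -76.8
  edge 61.3 -171.5
  edge 11.2 123.7
  edge 65.2 8.7
anviltop [580.56435332 -49.20160216] [517.72782499 -57.61176271]
jar [557.58178528 349.47682421  65.        ]
tumbler [747.01251065 -25.61611982  85.        ]
```

View pics/crop2.png

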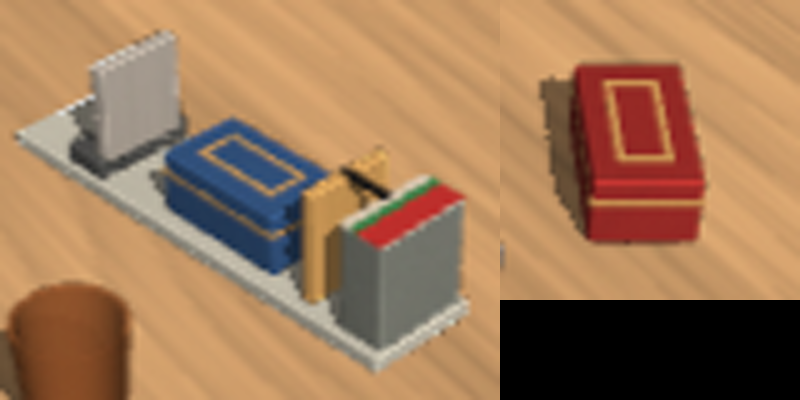

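The two cases look the same and symmetric (no clasp), with gold frames on the lids. Red: centre (499,158), long axis at 55.5°. Blue: centre (564,-129), long axis at 100.4°. The gauge points along 100.6° with its origin at about (562,-111). I start moving towards the red case.

>>> jog_arm:
  plan:
    - [0.52,-0.73,0,-1.33,1]
    - [1.04,-1.46,0,-2.66,1]
    - [1.55,-2.19,0,-3.99,1]
    - [2.07,-2.92,0,-5.32,1]
    - [2.6,-3.65,0,-6.65,1]

```text
t: 0.72
ee_pos: [345.4, 375.3, 404.5]
tcp_rot: [-1.827, -2.556, 0.001]
wrist_force: [1.0, 0.0, 0.3]
opening: 87.0
finger_force: 0.0
```

>>> jog_arm:
  plan:
    - [0.52,-0.73,0,-1.33,1]
    - [1.04,-1.46,0,-2.66,1]
    - [1.55,-2.19,0,-3.99,1]
    - [2.07,-2.92,-0.5,-5.32,1]
    - [2.58,-3.65,-1,-6.65,1]

```text
t: 1.35
ee_pos: [500.4, 156.3, 344.3]
tcp_rot: [2.778, 1.467, 0.002]
wrist_force: [0.8, 0.4, -0.2]
opening: 87.1
finger_force: 0.0
```

>>> jog_arm:
  plan:
    - [0,0,0,0,1]
    - [0,0,0,0,1]
    - [0,0,0,0,1]
    - [0,0,0,0,1]
    - [0,0,0,0,1]

```text
t: 1.98
ee_pos: [499.1, 158.6, 345.3]
tcp_rot: [2.772, 1.478, 0.001]
wrist_force: [0.1, -0.1, -0.1]
opening: 87.1
finger_force: 0.0
```

```bash
cat >> h.py <<'E'
from scipy.spatial.transform import Rotation as Ro
def st():
    o=robot.get_obs(); R=Ro.from_rotvec(o['tcp_rot']).as_matrix()
    print('t',round(o['t'],2),'pos',o['ee_pos'].round(1),'yang',np.degrees(np.arctan2(R[1,1],R[0,1])).round(2),'zax',R[:,2].round(4),'F',o['wrist_force'].round(1),'T',o['wrist_torque'].round(2),'op',round(o['opening'],1),'ff',round(o['finger_force'],1),'q',o['joint_pos'].round(2)); return o
E
python3 -c "
from h import *
st()"
```

```text
t 1.98 pos [499.1 158.6 345.3] yang -33.88 zax [ 9.e-04  1.e-04 -1.e+00] F [ 0.1 -0.1 -0.1] T [-0.13  0.02  0.06] op 87.1 ff 0.0 q [0.09 0.48 1.75 0.   0.92 0.69]
```

>>> jog_arm:
  plan:
    - [0,0,-0.6,0,1]
    - [0,0,-1.2,0,1]
    - [0,0,-1.8,0,1]
    - [0,0,-2.2,0,1]
    - [0,0,-2.58,0,1]

```text
t: 2.6
ee_pos: [499.5, 158.2, 189.2]
tcp_rot: [2.773, 1.476, 0.0]
wrist_force: [0.5, -0.1, 0.2]
opening: 87.0
finger_force: 0.0
```

>>> jog_arm:
  plan:
    - [0,0,0,0,1]
    - [0,0,0,0,0.2]
    - [0,0,0,0,-0.2]
    - [0,0,0,0,-0.6]
    - [0,0,0,0,-0.6]
  squeeze: 15

```text
t: 3.22
ee_pos: [499.7, 157.9, 190.7]
tcp_rot: [2.773, 1.475, 0.002]
wrist_force: [-0.3, 0.3, 4.1]
opening: 60.2
finger_force: 15.0
```

>>> jog_arm:
  plan:
    - [0,0,0,0,-0.6]
    - [0,0,0,0,-0.6]
    - [0,0,0,0,-0.6]
    - [0,0,0,0,-0.6]
    - [0,0,0,0,-0.6]

```text
t: 3.85
ee_pos: [499.7, 157.9, 190.7]
tcp_rot: [2.773, 1.475, 0.002]
wrist_force: [-0.6, -0.7, 6.2]
opening: 59.6
finger_force: 15.0
```

>>> jog_arm:
  plan:
    - [0,0,0.3,0,-0.6]
    - [0,0,0.8,0,-0.6]
    - [0,0,1.4,0,-0.6]
    - [0,0,2.0,0,-0.6]
    - [0,0,2.5,0,-0.6]

```text
t: 4.47
ee_pos: [499.2, 157.7, 341.0]
tcp_rot: [2.774, 1.475, -0.0]
wrist_force: [0.2, 0.7, -1.6]
opening: 60.2
finger_force: 15.0
```

>>> jog_arm:
  plan:
    - [0.15,-0.7,0,0.8,-0.6]
    - [0.3,-1.4,0,1.6,-0.6]
    - [0.45,-2.1,0,2.4,-0.6]
    - [0.6,-2.8,0,3.2,-0.6]
    - [0.75,-3.4,0,4.0,-0.6]

```text
t: 5.1
ee_pos: [544.4, -47.8, 339.5]
tcp_rot: [-2.256, -2.186, 0.001]
wrist_force: [0.2, -0.1, -1.9]
opening: 59.8
finger_force: 15.0
```

>>> jog_arm:
  plan:
    - [0.1,-0.4,0,0.5,-0.6]
    - [0.2,-0.8,0,1.0,-0.6]
    - [0.3,-1.2,0,1.4,-0.6]
    - [0.33,-1.39,0,1.55,-0.6]
    - [0.33,-1.39,0,1.55,-0.6]

```text
t: 5.72
ee_pos: [564.1, -130.4, 339.4]
tcp_rot: [-2.012, -2.411, 0.0]
wrist_force: [0.2, 0.1, -1.3]
opening: 59.6
finger_force: 15.0
```

>>> jog_arm:
  plan:
    - [0,0,-0.4,0,-0.6]
    - [0,0,-0.7,0,-0.6]
    - [0,0,-0.9,0,-0.6]
    - [0,0,-0.9,0,-0.6]
    - [0,0,-0.9,0,-0.6]

```text
t: 6.35
ee_pos: [564.6, -129.5, 286.4]
tcp_rot: [2.01, 2.413, 0.0]
wrist_force: [0.5, -1.3, -0.3]
opening: 59.9
finger_force: 15.0
```

Run:
```python
from h import *
st(); a=snap('top','top1.png'); b=snap('scene','scene1.png')
o=np.zeros((480,800,3),np.uint8)
o[:,:400]=cv2.resize(a['color'][180:276,290:370,::-1],(400,480),interpolation=cv2.INTER_CUBIC)
o[:,400:]=cv2.resize(b['color'][100:220,200:300,::-1],(400,480),interpolation=cv2.INTER_CUBIC)
cv2.imwrite('pics/crop3.png',o)
```

```text
t 6.35 pos [ 564.6 -129.5  286.4] yang 10.43 zax [ 9.e-04 -3.e-04 -1.e+00] F [ 0.5 -1.3 -0.3] T [-0.08  0.03  0.02] op 59.9 ff 15.0 q [-0.42  0.63  1.65  0.    0.86 -0.6 ]
```

View pics/crop3.png

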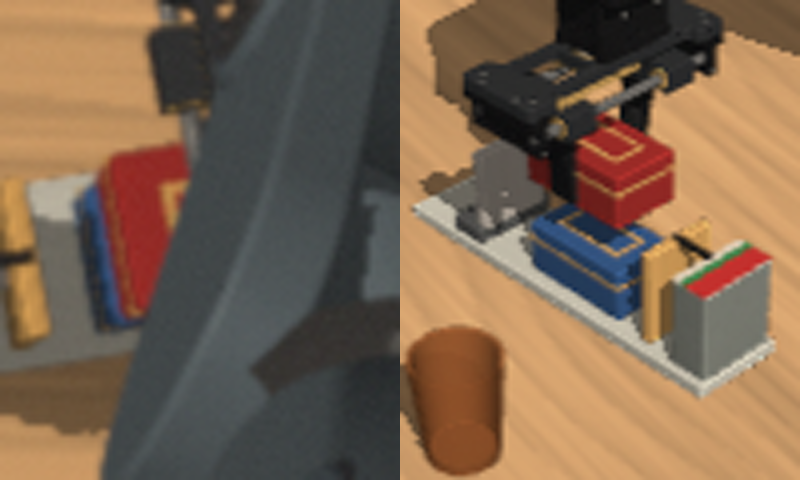

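Red is held above blue, about 40 mm up. In the scene half, the near vertical edge of red runs (622,187)-(622,227) and that of blue (616,285)-(622,316). I go down most of the way and then check the corner alignment.

>>> jog_arm:
  plan:
    - [0,0,-0.2,0,-0.6]
    - [0,0,-0.4,0,-0.6]
    - [0,0,-0.5,0,-0.6]
    - [0,0,-0.5,0,-0.6]
    - [0,0,-0.5,0,-0.6]

```text
t: 7.08
ee_pos: [564.4, -129.7, 255.9]
tcp_rot: [2.01, 2.414, 0.0]
wrist_force: [-0.9, -0.0, -1.6]
opening: 60.2
finger_force: 15.0
```

Run:
```python
from h import *
st(); b=snap('scene','scene2.png'); a=snap('top','top2.png')
o=np.zeros((600,800,3),np.uint8)
o[:,:600]=cv2.resize(b['color'][130:205,225:300,::-1],(600,600),interpolation=cv2.INTER_CUBIC)
o[:,600:]=cv2.resize(a['color'][205:265,300:320,::-1],(200,600),interpolation=cv2.INTER_CUBIC)
cv2.imwrite('pics/crop4.png',o)
```

```text
t 7.08 pos [ 564.4 -129.7  255.9] yang 10.42 zax [ 1.e-04 -1.e-04 -1.e+00] F [-0.9 -0.  -1.6] T [-0.12  0.03  0.03] op 60.2 ff 15.0 q [-0.42  0.67  1.67  0.    0.8  -0.6 ]
```

View pics/crop4.png

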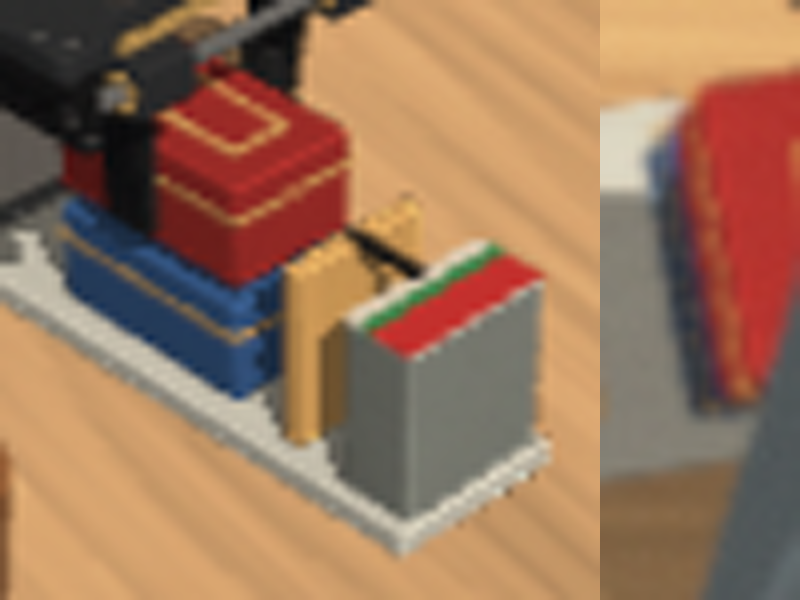

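Near vertical edges: red (237,183) to (237,283), blue from about (237,310) to (237,398). Left edges of both are at column 63. I check this against the geometry.

Run:
```python
from h import *
s=load('scene')
f=lambda x,y,z:onz(s,(x+.5)/8-.5+225,(y+.5)/8-.5+130,z).round(1)
print('red bot',f(237,283,65.2),'red mid-edge top',f(237,190,110.2),'blue bot',f(237,398,12),'blue top',f(237,310,57))
def pr(c,yaw,z):
    a=np.radians(yaw)
    for sx,sy in((30,50),(30,-50),(-30,50)):
        p=proj(s,[c[0]+sx*np.cos(a)-sy*np.sin(a),c[1]+sx*np.sin(a)+sy*np.cos(a),z]); print((( p-[225,130]+.5)*8-.5).round(0),end=' ')
    print()
pr((564.4,-129.7),10.4,65.2);pr((564.4,-129.7),10.4,110.2);pr((564.1,-129.3),10.4,57);pr((564.1,-129.3),10.4,12)
```

```text
red bot [583.6 -77.7  65.2] red mid-edge top [585.8 -73.1 110.2] blue bot [584.7 -77.3  12. ] blue top [586.8 -72.9  57. ]
[238. 288.] [ 60. 180.] [352. 223.] 
[236. 187.] [55. 81.] [353. 123.] 
[239. 306.] [ 63. 197.] [353. 241.] 
[241. 401.] [ 68. 291.] [353. 335.]
```

Aligned to within about 1 mm. I lower the last 8 mm gently.

>>> jog_arm:
  plan:
    - [0,0,-0.03,0,-0.6]
    - [0,0,-0.06,0,-0.6]
    - [0,0,-0.09,0,-0.6]
    - [0,0,-0.11,0,-0.6]
    - [0,0,-0.12,0,-0.6]

```text
t: 7.8
ee_pos: [564.3, -129.6, 248.6]
tcp_rot: [-2.01, -2.414, 0.0]
wrist_force: [0.1, 0.3, -1.9]
opening: 59.9
finger_force: 15.0
```

>>> jog_arm:
  plan:
    - [0,0,-0.01,0,-0.6]
    - [0,0,-0.01,0,-0.6]
    - [0,0,-0.02,0,-0.6]
    - [0,0,-0.02,0,-0.6]
    - [0,0,-0.02,0,-0.6]

```text
t: 8.43
ee_pos: [564.4, -129.6, 247.7]
tcp_rot: [2.01, 2.414, 0.0]
wrist_force: [-0.4, -0.2, 1.6]
opening: 59.9
finger_force: 15.0
```

Contact is felt (force went from -1.9 to +1.6 N). I release and back up.

>>> jog_arm:
  plan:
    - [0,0,0,0,0.4]
    - [0,0,0,0,0.5]
    - [0,0,0,0,0.8]
    - [0,0,0,0,1]
    - [0,0,0,0,1]

```text
t: 9.05
ee_pos: [564.3, -129.6, 247.5]
tcp_rot: [-2.01, -2.414, 0.0]
wrist_force: [-0.2, 0.4, 0.3]
opening: 84.3
finger_force: 0.0
```

>>> jog_arm:
  plan:
    - [0,0,0.1,0,1]
    - [0,0,0.4,0,1]
    - [0,0,0.9,0,1]
    - [0,0,1.5,0,1]
    - [0,0,2.0,0,1]

```text
t: 9.68
ee_pos: [564.3, -129.6, 370.4]
tcp_rot: [2.009, 2.412, 0.001]
wrist_force: [0.3, -0.0, 0.8]
opening: 87.0
finger_force: 0.0
```

>>> jog_arm:
  plan:
    - [0.1,-0.6,0,0,-1]
    - [0.2,-1.2,0,0,-1]
    - [0.3,-1.8,0,0,-1]
    - [0.47,-2.4,0,0,-1]
    - [0.47,-2.4,0,0,-1]

```text
t: 10.3
ee_pos: [592.8, -276.4, 369.1]
tcp_rot: [2.012, 2.408, -0.0]
wrist_force: [0.1, 0.7, -0.1]
opening: 44.8
finger_force: 0.0
```

>>> jog_arm:
  plan:
    - [0,0,-0.5,0,-1]
    - [0,0,-1,0,-1]
    - [0,0,-1,0,-1]
    - [0,0,-1,0,-1]
    - [0,0,-1,0,-1]

```text
t: 10.92
ee_pos: [593.0, -273.6, 309.5]
tcp_rot: [2.008, 2.412, 0.001]
wrist_force: [-0.6, -0.0, -0.6]
opening: 1.8
finger_force: 0.0
```

Run:
```python
from h import *
st(); b=snap('scene','scene3.png'); a=snap('top','top3.png')
o=np.zeros((600,800,3),np.uint8)
o[:,:500]=cv2.resize(b['color'][90:210,200:300,::-1],(500,600),interpolation=cv2.INTER_CUBIC)
o[:450,500:]=cv2.resize(a['color'][185:275,330:390,::-1],(300,450),interpolation=cv2.INTER_CUBIC)
cv2.imwrite('pics/crop5.png',o)
```

```text
t 10.93 pos [ 593.  -273.6  309.5] yang 10.44 zax [ 0.0027 -0.0018 -1.    ] F [-0.6 -0.  -0.6] T [-0.07  0.02  0.02] op 1.8 ff 0.0 q [-0.6   0.67  1.44  0.    1.02 -0.79]
```

View pics/crop5.png

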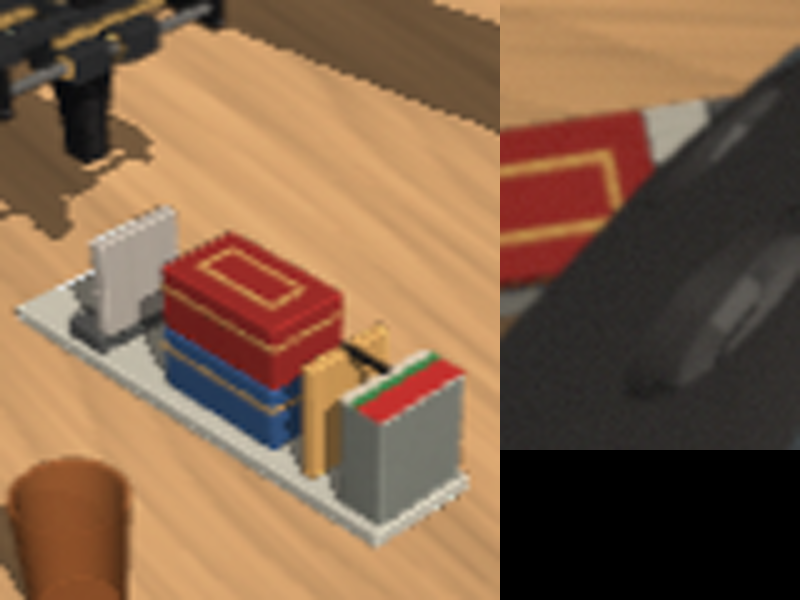

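The stack is flush and square in the scene half (edges of red and blue line up at columns 165, 280 and 343), and the fingers are behind the jaw. I lower to pad height and approach the pad.

>>> jog_arm:
  plan:
    - [0,0,-0.4,0,-1]
    - [0,0,-0.8,0,-1]
    - [0,0,-1.17,0,-1]
    - [0,0,-1.17,0,-1]
    - [0,0,-1.17,0,-1]

```text
t: 11.65
ee_pos: [593.0, -273.8, 238.4]
tcp_rot: [2.009, 2.413, 0.0]
wrist_force: [-0.3, 0.0, -0.6]
opening: 0.4
finger_force: 0.0
```

>>> jog_arm:
  plan:
    - [-0.01,0.06,0,0,-1]
    - [-0.02,0.12,0,0,-1]
    - [-0.03,0.18,0,0,-1]
    - [-0.045,0.24,0,0,-1]
    - [-0.06,0.32,0,0,-1]

```text
t: 12.28
ee_pos: [588.9, -254.1, 237.4]
tcp_rot: [2.011, 2.414, -0.0]
wrist_force: [-0.3, -0.3, -1.0]
opening: 0.6
finger_force: 0.0
```

>>> jog_arm:
  plan:
    - [-0.01,0.04,0,0,-1]
    - [-0.015,0.08,0,0,-1]
    - [-0.02,0.12,0,0,-1]
    - [-0.03,0.16,0,0,-1]
    - [-0.04,0.2,0,0,-1]

```text
t: 12.9
ee_pos: [587.0, -246.0, 237.5]
tcp_rot: [2.004, 2.409, -0.007]
wrist_force: [0.6, -11.7, -4.7]
opening: 0.4
finger_force: 5.6
```

Contact with the pad, at about 11.7 N, which matches the jaw's friction. I push on.

>>> jog_arm:
  plan:
    - [-0.01,0.06,0,0,-1]
    - [-0.02,0.12,0,0,-1]
    - [-0.035,0.19,0,0,-1]
    - [-0.05,0.26,0,0,-1]
    - [-0.06,0.32,0,0,-1]

```text
t: 13.52
ee_pos: [583.4, -226.7, 237.5]
tcp_rot: [2.004, 2.41, -0.007]
wrist_force: [-1.3, -12.1, -4.6]
opening: 0.5
finger_force: 5.7
```

>>> jog_arm:
  plan:
    - [-0.01,0.06,0,0,-1]
    - [-0.02,0.12,0,0,-1]
    - [-0.035,0.19,0,0,-1]
    - [-0.05,0.26,0,0,-1]
    - [-0.06,0.32,0,0,-1]

```text
t: 14.15
ee_pos: [579.8, -207.4, 237.4]
tcp_rot: [2.004, 2.41, -0.006]
wrist_force: [-1.1, -12.1, -5.1]
opening: 0.1
finger_force: 5.7
```

>>> jog_arm:
  plan:
    - [-0.005,0.03,0,0,-1]
    - [-0.01,0.06,0,0,-1]
    - [-0.015,0.09,0,0,-1]
    - [-0.02,0.12,0,0,-1]
    - [-0.03,0.16,0,0,-1]

```text
t: 14.78
ee_pos: [578.0, -198.1, 237.4]
tcp_rot: [2.004, 2.41, -0.007]
wrist_force: [-1.3, -13.2, -4.4]
opening: 0.5
finger_force: 6.3
```

>>> jog_arm:
  plan:
    - [-0.005,0.03,0,0,-1]
    - [-0.01,0.06,0,0,-1]
    - [-0.015,0.09,0,0,-1]
    - [-0.02,0.12,0,0,-1]
    - [-0.03,0.16,0,0,-1]

```text
t: 15.4
ee_pos: [576.3, -188.6, 237.5]
tcp_rot: [2.004, 2.41, -0.007]
wrist_force: [-1.0, -13.1, -3.6]
opening: 0.3
finger_force: 6.4
```

Run:
```python
from h import *
st(); b=snap('scene','scene4.png'); a=snap('top','top4.png')
o=np.zeros((600,800,3),np.uint8)
o[:,:500]=cv2.resize(b['color'][90:210,200:300,::-1],(500,600),interpolation=cv2.INTER_CUBIC)
o[:450,500:]=cv2.resize(a['color'][195:285,255:315,::-1],(300,450),interpolation=cv2.INTER_CUBIC)
cv2.imwrite('pics/crop6.png',o)
```

```text
t 15.4 pos [ 576.3 -188.6  237.5] yang 10.5 zax [ 0.0029 -0.008  -1.    ] F [ -1.  -13.1  -3.6] T [-2.05  0.31  0.09] op 0.3 ff 6.4 q [-0.5   0.73  1.61 -0.01  0.8  -0.68]
```

View pics/crop6.png

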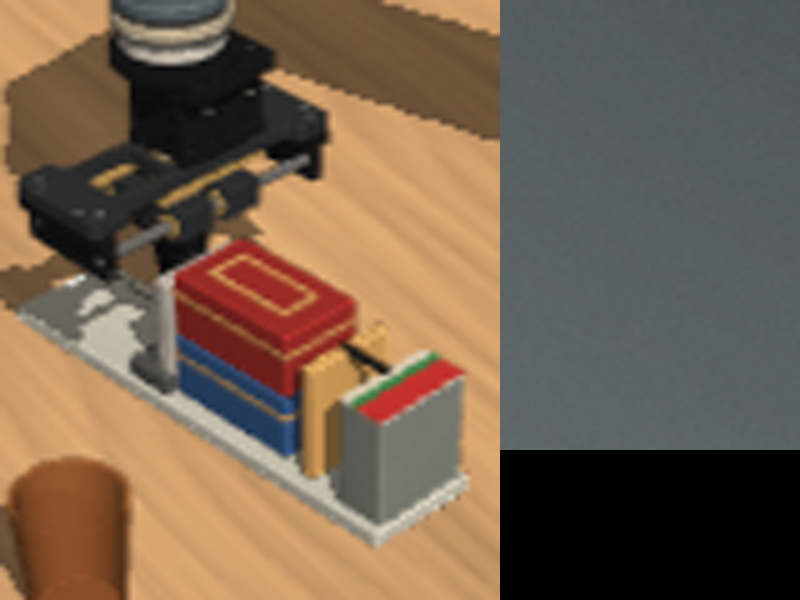

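The jaw has the pair and both cases are moving with it, ends flush; the spring plate has not been touched. I continue in small steps.

>>> jog_arm:
  plan:
    - [-0.005,0.03,0,0,-1]
    - [-0.01,0.06,0,0,-1]
    - [-0.015,0.1,0,0,-1]
    - [-0.025,0.14,0,0,-1]
    - [-0.035,0.18,0,0,-1]

```text
t: 16.12
ee_pos: [574.2, -177.7, 237.5]
tcp_rot: [2.004, 2.41, -0.007]
wrist_force: [-2.5, -12.5, -4.6]
opening: 0.7
finger_force: 6.4
```

>>> jog_arm:
  plan:
    - [-0.002,0.01,0,0,-1]
    - [-0.004,0.02,0,0,-1]
    - [-0.006,0.03,0,0,-1]
    - [-0.008,0.04,0,0,-1]
    - [-0.01,0.05,0,0,-1]

```text
t: 16.75
ee_pos: [573.6, -174.7, 237.4]
tcp_rot: [2.004, 2.41, -0.006]
wrist_force: [-1.7, -12.4, -3.2]
opening: 0.4
finger_force: 6.3
```

>>> jog_arm:
  plan:
    - [-0.002,0.01,0,0,-1]
    - [-0.004,0.02,0,0,-1]
    - [-0.006,0.03,0,0,-1]
    - [-0.008,0.04,0,0,-1]
    - [-0.01,0.05,0,0,-1]

```text
t: 17.38
ee_pos: [573.2, -172.1, 237.5]
tcp_rot: [2.003, 2.41, -0.007]
wrist_force: [-2.8, -15.1, -4.4]
opening: 0.8
finger_force: 7.3
```

The finger force stepped from 6.3 to 7.3, so the plate has just been touched.

>>> jog_arm:
  plan:
    - [-0.002,0.01,0,0,-1]
    - [-0.004,0.02,0,0,-1]
    - [-0.006,0.03,0,0,-1]
    - [-0.008,0.04,0,0,-1]
    - [-0.01,0.05,0,0,-1]

```text
t: 18.0
ee_pos: [572.7, -169.7, 237.5]
tcp_rot: [2.002, 2.409, -0.008]
wrist_force: [-1.8, -17.5, -5.8]
opening: 0.4
finger_force: 8.2
```

>>> jog_arm:
  plan:
    - [-0.002,0.01,0,0,-1]
    - [-0.004,0.02,0,0,-1]
    - [-0.006,0.03,0,0,-1]
    - [-0.008,0.035,0,0,-1]
    - [-0.008,0.04,0,0,-1]

```text
t: 18.62
ee_pos: [572.3, -167.7, 237.5]
tcp_rot: [2.001, 2.409, -0.009]
wrist_force: [-2.3, -18.1, -6.9]
opening: 0.4
finger_force: 8.8
```

Run:
```python
from h import *
st(); b=snap('scene','scene5.png')
cv2.imwrite('pics/crop7.png',cv2.resize(b['color'][130:205,225:300,::-1],(600,600),interpolation=cv2.INTER_CUBIC))
```

```text
t 18.62 pos [ 572.3 -167.7  237.5] yang 10.55 zax [ 0.0041 -0.0107 -0.9999] F [ -2.3 -18.1  -6.9] T [-2.84  0.41  0.1 ] op 0.4 ff 8.8 q [-0.47  0.72  1.63 -0.01  0.78 -0.65]
```

View pics/crop7.png

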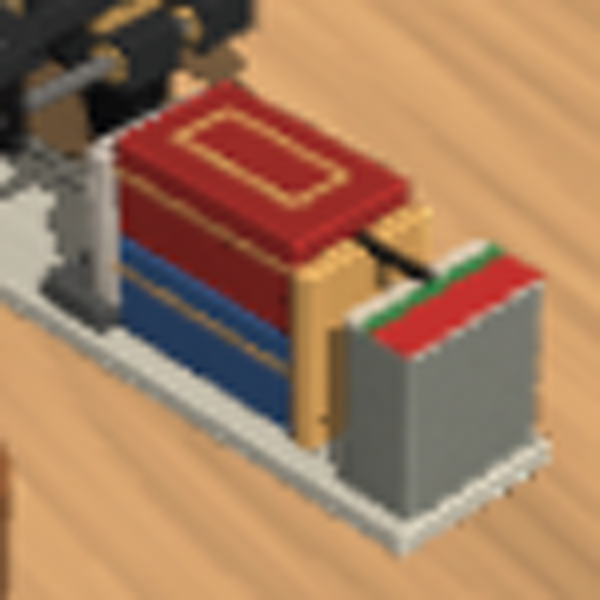

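The pointer tip at (437,280) is at the near edge of the green zone, entering it; the force suggests the plate is pushed in about 4.5 mm. One more small nudge, about 2 mm, towards the middle.

>>> jog_arm:
  plan:
    - [-0.002,0.01,0,0,-1]
    - [-0.004,0.02,0,0,-1]
    - [-0.006,0.03,0,0,-1]
    - [-0.006,0.03,0,0,-1]
    - [-0.006,0.03,0,0,-1]

```text
t: 19.3
ee_pos: [572.0, -166.2, 237.5]
tcp_rot: [2.001, 2.408, -0.009]
wrist_force: [-1.6, -18.6, -6.5]
opening: 0.4
finger_force: 9.2
```

>>> jog_arm:
  plan:
    - [0.01,-0.05,0,0,-1]
    - [0.02,-0.1,0,0,-1]
    - [0.04,-0.2,0,0,-1]
    - [0.08,-0.4,0,0,-1]
    - [0.12,-0.65,0,0,-1]

```text
t: 19.92
ee_pos: [578.5, -200.2, 237.4]
tcp_rot: [2.01, 2.415, 0.0]
wrist_force: [1.1, -0.4, 0.9]
opening: 0.3
finger_force: 0.0
```

>>> jog_arm:
  plan:
    - [0.02,-0.1,0.5,0,-1]
    - [0.04,-0.4,1.2,0,-1]
    - [0.04,-1.2,2,0,-1]
    - [0.04,-2.0,2.5,0,-1]
    - [0.04,-2.8,2.5,0,-1]

```text
t: 20.55
ee_pos: [581.1, -370.6, 392.1]
tcp_rot: [2.005, 2.407, -0.0]
wrist_force: [1.1, 0.1, -0.3]
opening: -0.1
finger_force: 0.0
```

>>> jog_arm:
  plan:
    - [0,-0.7,0,0,-1]
    - [0,-1.4,0,0,-1]
    - [0,-2.0,0,0,-1]
    - [0,-2.0,0,0,-1]
    - [0,-2.0,0,0,-1]

```text
t: 21.18
ee_pos: [580.3, -487.7, 386.9]
tcp_rot: [-2.01, -2.413, -0.001]
wrist_force: [0.5, 1.0, 0.7]
opening: 0.7
finger_force: 0.0
```

Run:
```python
from h import *
st(); b=snap('scene','scene6.png'); a=snap('top','top6.png')
o=np.zeros((600,800,3),np.uint8)
o[:400,:400]=cv2.resize(b['color'][140:190,240:290,::-1],(400,400),interpolation=cv2.INTER_CUBIC)
o[:600,400:]=cv2.resize(a['color'][200:260,265:305,::-1],(400,600),interpolation=cv2.INTER_CUBIC)
cv2.imwrite('pics/crop8.png',o)
```

```text
t 21.18 pos [ 580.3 -487.7  386.9] yang 10.4 zax [-6.0e-04  1.5e-03 -1.0e+00] F [0.5 1.  0.7] T [-0.1  -0.01  0.02] op 0.7 ff 0.0 q [-0.85  0.74  1.06  0.    1.34 -1.03]
```

View pics/crop8.png

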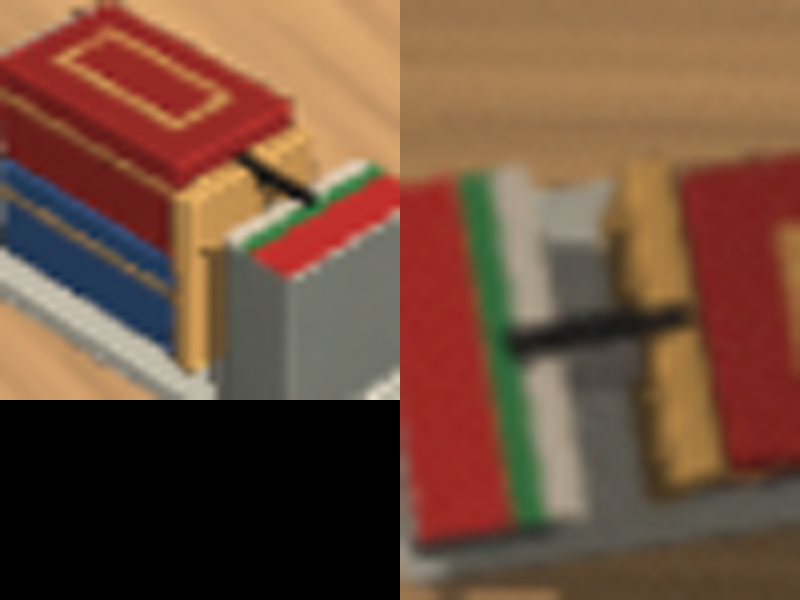

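Top half: the pointer tip at (505,340) lies inside the green band (about 488 to 518), well clear of the red. The pair is nipped with flush ends, and the robot is clear of everything, so I hand the job in.

```bash
python3 -c "
from plant import job
print(job.job_done())"
```

```text
the job is handed in; nothing more can be done
None
```

The red case was lowered squarely onto the blue one, the jaw is closed with the pair nipped and the ends flush, and the pointer stands in the green zone; handed in after about 21 s (no verdict was returned).

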